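Sort the balance parts into the carrier and lift it level

TASK

Pack the two-bay carrier for the balance room: put the loose calibration weight in the bay that already holds a weight, and put both rubber stoppers in the empty bay, with the carrier still on the bench. Then take the carrier by its handle, lift it about 10 cm clear of the bench and keep it level and still for three seconds, everything still in its bay; finish while still holding it up. Do not tip the carrier on the way and leave the crucible, the petri dish and the beaker where they stand.

Things in the scene. Friction and masses are not known exactly. Their poses are not given: they have to be found in the camera images.
- carrier: Open two-bay aluminium carrier, 0.4 kg, 196 mm (x) by 150 mm (y), walls 4 mm thick and 39 mm high, at any yaw. Origin: centre of its underside, z up. A 6 mm divider 42 mm high along y through the middle parts two bays at +x and -x, each 89 mm (x) by 142 mm (y) inside, floor 7 mm above the origin. The handle runs above the divider.
- grip (a point): Middle of the carrier's handle: a straight black bar along the carrier's y, 12 mm thick (x), 24 mm high (z), 132 mm long, flat sides; this point is 70 mm, the bar's top 82 mm above the carrier's underside. Two posts 58 mm either side of the middle carry the bar; a 16 mm gap lies beneath it. Axes as the carrier's.
- bay_a (a point): Centre of the floor of the bay at the carrier's +x (48.5 mm from the middle), the bay that already holds a weight; axes as the carrier's.
- bay_b (a point): Centre of the floor of the bay at the carrier's -x (48.5 mm from the middle), the empty bay, for the stoppers; axes as the carrier's.
- stored_weight: Pale yellow metal calibration weight (about 100 g), a 22 mm round body 22 mm high with a 12 mm knob on top, 31 mm in all; stands in bay_a near the bay's -y end from the start and stays there. Origin: centre of its underside.
- loose_weight: Larger pale yellow metal calibration weight (about 200 g), a 28 mm round body 26 mm high with a 16 mm knob on top, 35 mm in all; stands upright on the bench. Origin: centre of its underside.
- large_stopper: Dark red rubber stopper, tapered, 32 mm wide at the top and 28 mm high (behaves as a 32 mm cylinder), about 15 g; stands on the bench. Origin: centre of its underside.
- small_stopper: Dark red rubber stopper, tapered, 25 mm wide at the top and 24 mm high (behaves as a 25 mm cylinder), about 15 g; stands on the bench. Origin: centre of its underside.
- crucible: White porcelain crucible, 40 mm wide, 30 mm high; bystander. Origin: centre of its underside.
- petri_dish: Clear shallow petri dish, 63 mm wide, 15 mm high; bystander. Origin: centre of its underside.
- beaker: Empty glass beaker, 70 mm wide, 92 mm high, beyond the carrier; bystander. Origin: centre of its underside.

How it is judged:
By the outcome, as a careful person would: the job done as asked, in the order asked, and still so for the second after the job is handed in, while the arm keeps its last pose, push and grip.
It also fails if it takes over 72 s, if anything falls off the work surface, if the arm or the gripper's body presses on something with over 40 N, if the wrist force passes 120 N, or if a joint passes its speed limit or range.

ROBOT

A 6-joint arm with a two-finger parallel gripper is mounted at the origin on a cart in front of the work surface, level with it; the furniture and walls round the work are solid. World frame = base frame: x ahead of the robot, y to its left, z up, the work surface at z = 0. Lengths are in mm, angles in rad, forces in N, time in s.
With the tool pointing down it reaches from about 275 to 750 mm from the base axis. Payload 10.2 kg.
Tool frame: the origin (TCP) lies midway between the tips of the shut fingers; the grasp point (between the pads) lies 19 mm behind it (ctrl.grasp_offset is the distance from the TCP to the grasp point, in mm); z points along the fingers, y is the line along which they close (so a half turn about z gives the same grasp; the last joint's range is limited). The gripper opens to 85 mm and grips with 20 to 120 N. Pads are 22 mm wide; open, the fingers measure 114 mm over their backs; the gripper's body (76 mm by 85 mm) begins 54 mm behind the grasp point. The pads swing forward as they close: fully open they stand 13 mm farther back than shut.
Start: joints at [1.074, 0.313, 1.498, -0, 1.331, -0.223], TCP at [141.968, 505.446, 201.694] pointing down, gripper open.
Joint ranges: [-2.94, 2.94], [-0.97, 2.17], [0.19, 2.56], [-1.23, 4.37], [0.02, 3.11], [-2.88, 2.88]. Speed limits (rad/s): [2.39, 2.39, 3.01, 3.14, 3.14, 3.14].

INTERFACE

Orientations are given as a unit quaternion [w, x, y, z].
In Python, from rig import ctrl, viewer, models gives the robot as it stands. The module is installed in compiled form; this text tells all that it offers.
- The arm moves only by the shell command python3 -m pendant 'ROWS' [OPENING] [FORCE]. ROWS is text: rows parted by semicolons, each of 4 numbers parted by spaces: the shift along the tool's x, y, z in m, then the turn about the tool's z in rad. In form: x y z yaw; .... A call has 1 to 10 rows; each row shifts and turns the commanded pose from where the row before left it, along the tool's axes as they then stand; what a row does not reach is not made up. A row lasts 1/8 s, in which the tool goes at most 62.5 mm and 10.7 degrees, less where a joint would pass 70% of its speed; a pose out of reach is approached as far as the arm can. A call is refused whole if a number of a shift passes 0.0625 or a number of a turn 0.188, either way. A call with a gripper value outside its range is refused whole. OPENING is the opening, from 0 (shut) to 1 (fully open), set as the call begins (- or left out, the last holds). The fingers move at their own pace and stop on an object; FORCE is the grip in N (left out, the last holds). Time passes only in rows, so rows that do not move let the fingers close. It gives the time, the measured TCP pose, the force, the opening and the grip force at its end, in the units of the state.
- ctrl.sense(): the state, without advancing time (a new reading comes with each control period).
- viewer.capture(name): name is "side" or "top" or "wrist"; returns a dict with "color" (420x560x3 uint8, red, green, blue), "vertical_fov" (degrees; the focal length in pixels is half the picture's height over the tangent of half this angle, whatever the lens; pixels are square), "cx", "cy" (the principal point, pixels), "dist" ([k1, k2, p1, p2, k3] as OpenCV has them; the pictures are not rectified), "pose" (4x4, takes a point from camera to world coordinates). Camera axes: x right, y down, z forward; pixel columns grow to the right and rows downward; lengths in mm; the calibration is good to about 2 mm. A picture is of the moment at which its call begins. There is no depth.
- ctrl.finish_job(): hands the job in; it is judged then, once.
Trained networks look in the newest picture that a camera, given by its name, has taken for a name from the list of things; names that differ only in an ending like _2 or _b are one class to them, and where a whole thing is asked for, a point or a joint stands for the part that bears it (a point fixed in the world has none). Each returns a list of dicts, best first, with "p" (0 to 1); they miss things now and then, are a little off and sometimes report something else, mostly with a low value. They report only what shows in the picture. A call takes as long as a camera call.
- models.boxes_of(camera, query): "at" ([x, y, z] in mm, in world coordinates, good to about 4 mm: the middle of the surface that is visible of it).
The state is a dict: "time_s": time; "joints": joint angles; "dq": joint speeds; "tau": joint torques, N m; "eef_pos": TCP position; "ee_rot": TCP orientation; "force": force on the tool from outside, world axes, zero at the start; "wrist_torque": the same for the moment, N m; "grip_width": opening from 0.0 (shut) to 1.0 (fully open); "grip_force": force on a finger pad.
Only numpy, scipy, OpenCV 4.12 (cv2) and the standard library are available. Lean on these libraries where they do the work, as an engineer would, in place of code of your own. Each camera call takes 0.05 s, during which the arm holds its last target. There are 200 camera calls.

## Working session

There is one attempt and no reset: what is moved stays moved. The work goes in short steps, Python scripts to look and compute and a shell command to move; the robot and the scene stay as the last step left them, time stands still between calls to the robot, and variables do not carry over. Pictures are saved under pics/ and viewed, at most 10 in all, crops included, and the job is handed in when it is done.

```bash
mkdir -p pics; cat > h.py <<'E'
import numpy as np, cv2
from rig import ctrl, viewer, models
def cam(n,save=None):
    c=viewer.capture(n); 
    if save: cv2.imwrite('pics/'+save,c['color'][:,:,::-1])
    f=210/np.tan(np.radians(c['vertical_fov'])/2)
    c['K']=np.array([[f,0,c['cx']],[0,f,c['cy']],[0,0,1]]); c['P']=np.array(c['pose']); c['D']=np.array(c['dist'],float)
    return c
def ray(c,uv,z):
    p=cv2.undistortPoints(np.array(uv,float).reshape(-1,1,2),c['K'],c['D']).reshape(-1,2)
    d=np.c_[p,np.ones(len(p))]@c['P'][:3,:3].T; o=c['P'][:3,3]
    return o+d*((z-o[2])/d[:,2])[:,None]
def proj(c,X):
    T=np.linalg.inv(c['P']); return cv2.projectPoints(np.array(X,float).reshape(-1,3),cv2.Rodrigues(T[:3,:3])[0],T[:3,3],c['K'],c['D'])[0].reshape(-1,2)
E
python3 - <<'E'
from h import *
np.set_printoptions(precision=1,suppress=True)
s=ctrl.sense(); print(s['time_s'],s['eef_pos'],s['ee_rot'],s['grip_width'],ctrl.grasp_offset)
for n in ['top','side']:
    c=cam(n,n+'0.png'); print(n,c['P'][:3,3],c['P'][:3,2])
    for q in ['carrier','grip','stored_weight','loose_weight','large_stopper','small_stopper','crucible','petri_dish','beaker']:
        for r in models.boxes_of(n,q)[:3]: print(q,np.array(r['at']),round(r['p'],2),proj(c,[r['at']])[0])
print(ctrl.sense()['time_s'])
E
```

```text
0.0 [141.8 505.2 201.1] [-0.   0.1  1.  -0. ] 0.998810758257716 18.700000000000003
top [ 341.    82.7 1382.2] [ 0.2 -0.  -1. ]
carrier [515.  220.2   5.7] 0.88 [208.6 230.7]
grip [511.9 220.1   6.3] 0.88 [208.6 231.8]
stored_weight [550.3 152.7  27.3] 0.48 [232.8 217. ]
loose_weight [ 510.2 -127.7   22. ] 0.51 [335.3 232. ]
large_stopper [ 526.  -233.2   27.9] 0.54 [373.4 226.1]
large_stopper [513.2 220.5   6.6] 0.5 [208.5 231.3]
small_stopper [ 505.8 -345.1   23.3] 0.57 [412.7 233.5]
crucible [ 689.2 -172.4   10. ] 0.57 [348.9 169.8]
petri_dish [ 673.9 -317.7   17.2] 0.77 [399.9 175. ]
beaker [608.1 478.6  39.7] 0.92 [114.5 195. ]
beaker [517.3 215.8   8.1] 0.24 [210.2 229.8]
side [ 422.5 -714.4  762.1] [ 0.1  0.7 -0.7]
carrier [514.2 226.8  17.3] 0.59 [250.6 190.6]
grip [512.7 217.6  16.6] 0.94 [250.5 192.7]
loose_weight [ 509.7 -134.8   21.9] 0.73 [268.9 286. ]
large_stopper [ 525.  -240.    26.3] 0.68 [284.2 323.3]
small_stopper [ 506.4 -353.7   25.9] 0.5 [286.  376.7]
crucible [ 685.7 -165.3   14.1] 0.7 [346.6 287.9]
crucible [514.1 228.8  18.2] 0.23 [250.5 189.9]
petri_dish [ 674.1 -318.4   16.7] 0.98 [364.3 347.9]
beaker [599.3 448.7  62.6] 0.89 [267.  136.3]
beaker [ 687.3 -163.6   17.5] 0.66 [347.2 286.3]
1.0
```

View pics/top0.png

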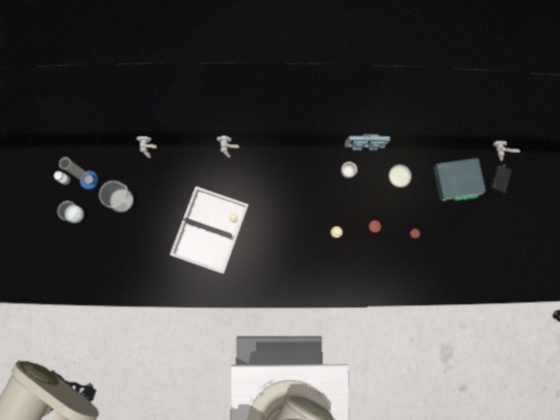

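The top view shows the carrier (208,231), its yellow weight in the upper-right bay (234,217), the loose weight at (336,232) and the stoppers at (375,226) and (415,233), which agrees with the networks. Next I'll get the carrier's yaw.

```bash
python3 - <<'E'
from h import *
np.set_printoptions(precision=3,suppress=True)
from scipy.spatial.transform import Rotation as Ro
s=ctrl.sense(); q=s['ee_rot']; print(Ro.from_quat([q[1],q[2],q[3],q[0]]).as_matrix())
c=cam('top'); im=c['color']; g=im.max(2)
m=np.zeros_like(g); m[170:290,150:265]=(g[170:290,150:265]>100)
n,l,st,ce=cv2.connectedComponentsWithStats(m); 
m=((l>0)&np.isin(l,[i for i in range(1,n) if st[i,4]>200])).astype(np.uint8)
pts=np.argwhere(m)[:,::-1]
W=ray(c,pts,39)[:,:2].astype(np.float32); r=cv2.minAreaRect(W); print(r,cv2.boxPoints(r))
X=im[160:290,150:270][:,:,::-1]; big=cv2.resize(X,None,fx=5,fy=5,interpolation=cv2.INTER_CUBIC)
cv2.imwrite('pics/crop1.png',cv2.resize(big,(552,598)))
E
```

```text
[[-0.963  0.27  -0.   ]
 [ 0.27   0.963 -0.   ]
 [-0.    -0.    -1.   ]]
((515.3031616210938, 216.1922607421875), (157.98953247070312, 203.2391357421875), 70.95511627197266) [[393.469 174.681]
 [585.584 108.362]
 [637.137 257.704]
 [445.023 324.022]]
```

View pics/crop1.png

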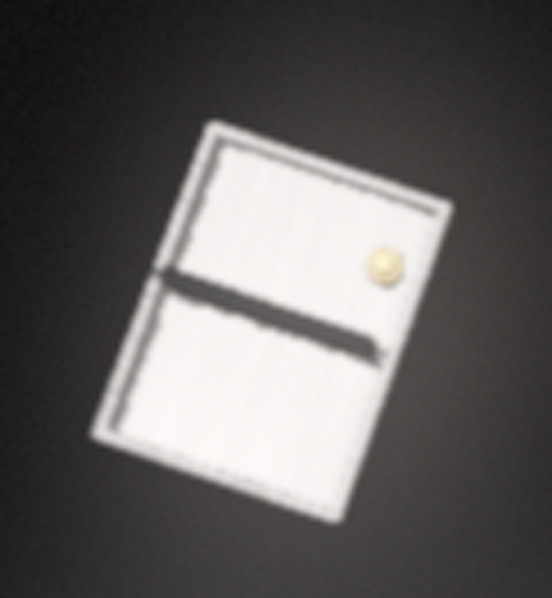

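The crop shows the carrier's long axis (carrier x, yaw ≈ -0.333) and the dark handle across the middle. The yellow weight at crop (384,266) is in the far bay, near its -y end. The carrier's centre is about (515,216). I'll align the tool with the carrier and go above the loose weight.

```bash
python3 -m pendant '0 0 0 0.059; -0.037 -0.032 0 0; -0.037 -0.032 0 0; -0.037 -0.032 0 0; -0.037 -0.032 0 0; -0.037 -0.032 0 0; -0.037 -0.032 0 0; -0.037 -0.032 0 0; -0.037 -0.032 0 0' 1 60
python3 -m pendant '-0.037 -0.032 0 0; -0.037 -0.032 0 0; -0.037 -0.032 0 0; -0.037 -0.032 0 0; -0.037 -0.032 0.02 0; -0.037 -0.032 0.02 0; -0.037 -0.032 0.02 0; 0 0 0 0; 0 0 0 0'
cat >> h.py <<'E'
from scipy.spatial.transform import Rotation as Ro
def R():
    q=ctrl.sense()['ee_rot']; return Ro.from_quat([q[1],q[2],q[3],q[0]]).as_matrix()
def to(t):  # shift in tool axes, mm
    s=ctrl.sense(); return (R().T@(np.array(t)-np.array(s['eef_pos']))).round(1)
def seen(n,qs,save=None):
    c=cam(n,save)
    for q in qs:
        for r in models.boxes_of(n,q)[:2]: print(n,q,np.round(r['at'],1),round(r['p'],2),proj(c,[r['at']])[0].round())
    return c
E
python3 - <<'E'
from h import *
c=seen('wrist',['loose_weight','large_stopper'],'w1.png')
s=ctrl.sense();print(s['time_s'],s['eef_pos'],R().round(3),c['P'].round(2),to([510,-131,3]))
E
```

```text
time_s: 2.17
eef_pos: [338.7, 165.3, 201.9]
ee_rot: [0.0, 0.166, 0.986, 0.0]
force: [0.5, 0.6, -0.6]
grip_width: 0.999
grip_force: 0.0
time_s: 3.3
eef_pos: [509.5, -129.1, 141.9]
ee_rot: [-0.0, 0.166, 0.986, 0.0]
force: [-0.9, 0.6, 0.0]
grip_width: 1.001
grip_force: 0.0
wrist loose_weight [ 506.6 -128.8   23.5] 0.62 [277. 179.]
wrist large_stopper [ 525.4 -233.2   25.3] 0.97 [167. 240.]
3.45 [ 509.66209181 -128.68974212  142.49440523] [[-0.945  0.326  0.001]
 [ 0.326  0.945 -0.   ]
 [-0.001 -0.    -1.   ]] [[ 3.3000e-01  9.1000e-01  2.7000e-01  4.4080e+02]
 [ 9.5000e-01 -3.1000e-01 -9.0000e-02 -1.0504e+02]
 [ 0.0000e+00  2.9000e-01 -9.6000e-01  3.1387e+02]
 [ 0.0000e+00  0.0000e+00  0.0000e+00  1.0000e+00]] [ -0.9  -2.1 139.5]
```

View pics/w1.png

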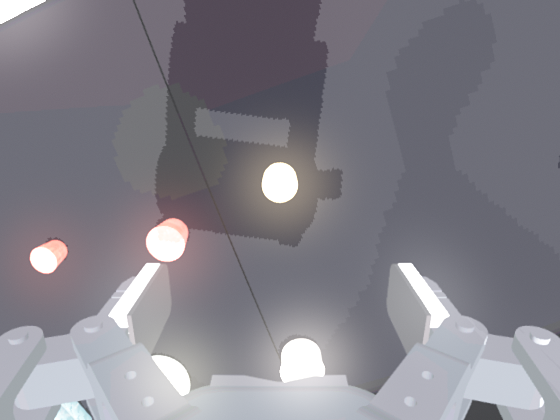

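The wrist picture shows the loose weight at (280,180), centred between the fingers, with the large stopper at (167,240), the small one at (48,257), and the crucible and dish below. I'll descend and grasp.

```bash
python3 -m pendant '0.001 -0.002 0.03 0; 0 0 0.03 0; 0 0 0.03 0; 0 0 0.025 0; 0 0 0.015 0; 0 0 0.0095 0; 0 0 0 0' 1 60
python3 -m pendant '0 0 0 0; 0 0 0 0; 0 0 0 0; 0 0 0 0; 0 0 0 0; 0 0 0 0; 0 0 0 0; 0 0 0 0' 0 60
python3 -m pendant '0 0 -0.02 0; 0 0 -0.03 0; 0 0 -0.03 0; 0 0 -0.03 0; 0 0 -0.03 0; 0 0 0 0; 0 0 0 0'
python3 - <<'E'
from h import *
c=seen('wrist',['loose_weight'],'w2.png')
s=ctrl.sense();C=np.array([515,216]);u=np.array([.9457,-.325]);v=np.array([.325,.9457]);t=C+56*u+24*v
print(s['time_s'],s['eef_pos'],t,to([*t,12]))
E
```

```text
time_s: 4.32
eef_pos: [508.2, -131.0, 2.3]
ee_rot: [0.0, 0.166, 0.986, -0.0]
force: [-0.4, 0.4, -0.0]
grip_width: 1.003
grip_force: 0.0
time_s: 5.32
eef_pos: [508.4, -131.1, 2.5]
ee_rot: [0.0, 0.166, 0.986, -0.0]
force: [0.3, 0.9, 6.3]
grip_width: 0.124
grip_force: 58.9
time_s: 6.2
eef_pos: [507.4, -130.8, 140.6]
ee_rot: [-0.001, 0.166, 0.986, 0.0]
force: [0.2, 0.4, -2.8]
grip_width: 0.122
grip_force: 58.6
wrist loose_weight [ 501.6 -127.7  161.4] 0.82 [280. 246.]
6.3 [ 507.40375997 -130.81172038  140.60753891] [575.7592 220.4968] [ 49.8 354.3 128.9]
```

View pics/w2.png

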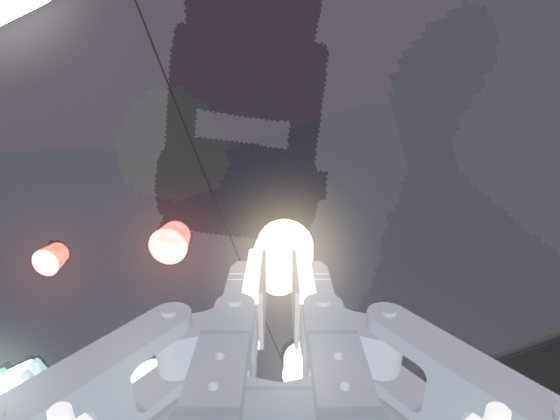

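The weight came up, but the opening (0.12) is too small for a centred 28 mm body. I'll look closer to see whether the fingers hold the knob or a chord.

```bash
python3 - <<'E'
from h import *
c=cv2.imread('pics/w2.png')[200:320,200:360]; 
s=cam('side'); p=proj(s,[[507,-131,150]])[0]; print(p)
x,y=p.astype(int); S=s['color'][y-50:y+50,x-50:x+50,::-1]
cv2.imwrite('pics/c3.png',np.hstack([cv2.resize(c,(533,400),interpolation=2),cv2.resize(S,(266,400),interpolation=2) if 0 else cv2.resize(S[:, 25:90],(260,400),interpolation=2)]))
w=cam('wrist');print(w['K'][0,0])
for z in (120,140,160):
  for X in ([507,-131,z],[494,-131,z]): print(X,proj(w,[X])[0], w['K'][0,0]*28/(np.linalg.inv(w['P'])@[*X,1])[2])
E
```

```text
[266.64974786 245.88605128]
376.24810857960375
[507, -131, 120] [277.38442252 225.47130724] 51.266530022390484
[494, -131, 120] [269.45041715 203.98994034] 52.15540608665214
[507, -131, 140] [277.27869396 239.58378533] 56.5413616657799
[494, -131, 140] [268.51164881 216.14573978] 57.624493554037514
[507, -131, 160] [277.14937817 256.89015685] 63.02614422843373
[494, -131, 160] [267.35633623 231.13552791] 64.37493789900577
```

View pics/c3.png

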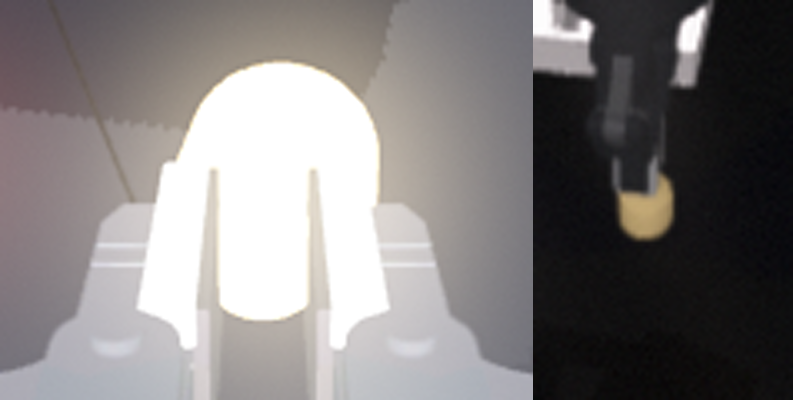

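```bash
python3 - <<'E'
from h import *
s=cam('side');w=cam('wrist'); a=np.linspace(0,6.28,60)
hsv=cv2.cvtColor(s['color'],cv2.COLOR_RGB2HSV); m=cv2.inRange(hsv,(15,60,80),(35,255,255))[220:280,240:300]; ys,xs=np.nonzero(m); print('side yellow',xs.min()+240,xs.max()+240,ys.min()+220,ys.max()+220)
for z in (105,115,125,135,140):
  X=np.c_[507+14*np.cos(a),-131+14*np.sin(a),np.full(60,z)]
  p=proj(s,X);q=proj(w,X);K=proj(w,np.c_[507+8*np.cos(a),-131+8*np.sin(a),np.full(60,z+35)])
  print(z,'side',p.min(0).round(),p.max(0).round(),'wrist',q.min(0).round(),q.max(0).round(),'knobtop',K.min(0).round(),K.max(0).round())
E
```

```text
side yellow 262 275 238 254
105 side [260. 256.] [273. 265.] wrist [254. 193.] [301. 238.] knobtop [261. 224.] [293. 253.]
115 side [260. 252.] [273. 262.] wrist [252. 198.] [302. 245.] knobtop [260. 231.] [294. 262.]
125 side [260. 249.] [273. 259.] wrist [251. 203.] [304. 252.] knobtop [259. 239.] [295. 272.]
135 side [260. 246.] [273. 256.] wrist [250. 209.] [305. 260.] knobtop [258. 249.] [296. 283.]
140 side [260. 244.] [273. 254.] wrist [249. 212.] [305. 264.] knobtop [257. 254.] [297. 289.]
```

The hold is on the weight's knob: the underside sits at about TCP height, as it did when grasped. Carrying it to bay_a at carrier (56, 24).

```bash
python3 -m pendant '0.006 0.024 0 0; 0.006 0.044 0 0; 0.006 0.046 0 0; 0.006 0.046 0 0; 0.006 0.046 0 0; 0.006 0.046 0 0; 0.006 0.046 0 0; 0.006 0.036 0 0; 0.002 0.02 0 0; 0 0 0 0' - 70
python3 -m pendant '0 0 0.02 0; 0 0 0.02 0; 0 0 0.02 0; 0 0 0 0; 0 0 0 0'
python3 - <<'E'
from h import *
c=seen('wrist',['loose_weight','stored_weight','carrier','grip'],'w4.png')
s=ctrl.sense();print(s['time_s'],s['eef_pos'],s['force'])
seen('top',['stored_weight','loose_weight'])
E
```

```text
time_s: 7.75
eef_pos: [576.3, 220.9, 141.5]
ee_rot: [-0.0, 0.165, 0.986, -0.0]
force: [0.6, -0.8, -2.7]
grip_width: 0.115
grip_force: 68.5
time_s: 8.38
eef_pos: [577.0, 219.4, 83.1]
ee_rot: [0.001, 0.166, 0.986, 0.0]
force: [-0.4, 0.4, -1.9]
grip_width: 0.111
grip_force: 68.6
wrist loose_weight [571.  223.3 101.9] 0.77 [282. 243.]
wrist stored_weight [546.1 160.6  26.9] 0.64 [174. 191.]
wrist carrier [523.8 214.4   5.4] 0.71 [244. 126.]
wrist grip [517.4 215.1   6.4] 0.71 [242. 116.]
8.625 [576.71696707 219.8173788   82.78374935] [-0.56354609 -0.86512311 -1.80631425]
top stored_weight [550.6 154.3  24.6] 0.51 [232. 217.]
```

View pics/w4.png

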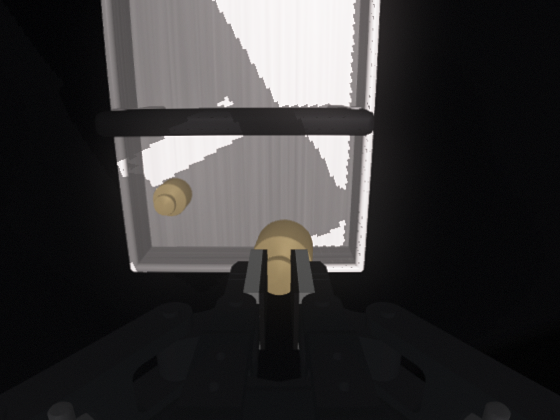

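The wrist view shows the handle at row 121 (columns 97–373), parallel to the pads, the stored weight at (171,197), and the held weight over the far bay, whose far wall is at row ~270. I'll refine the carrier's pose from these pixels.

```bash
python3 - <<'E'
from h import *
c=cam('wrist'); s=ctrl.sense()
h=ray(c,[[97,123],[373,121]],70); r=ray(c,[[131,271],[365,270]],39)
print(h[:,:2],r[:,:2])
hd=h[1]-h[0]; print('handle mid',h.mean(0)[:2],'len',np.linalg.norm(hd),'yaw',np.arctan2(-hd[0],hd[1]))
rd=r[1]-r[0]; print('wall mid',r.mean(0)[:2],np.linalg.norm(rd),np.arctan2(-rd[0],rd[1]))
u=np.array([.9457,-.325]);v=np.array([.325,.9457])
m=r.mean(0)[:2]-98*u; print('centre from wall',m)
for C in (h.mean(0)[:2],m,np.array([515,216])):
    d=np.array(s['eef_pos'])[:2]-C; print('tcp in carrier',d@u,d@v)
E
```

```text
[[493.26187723 154.0297172 ]
 [537.25746535 282.31665247]] [[583.06557759 117.11901835]
 [631.09770103 259.73695305]]
handle mid [515.25967129 218.17318484] len 135.62134616221635 yaw -0.33037753856300395
wall mid [607.08163931 188.4279857 ] 150.48906997104652 -0.3248572461331213
centre from wall [514.40303931 220.2779857 ]
tcp in carrier 57.41094796130851 21.485487333317412
tcp in carrier 58.905125106161464 19.773382553573192
tcp in carrier 56.95023402983319 23.625061404674597
```

Centre ≈ (515, 218.5), yaw -0.33, and everything agrees. Lowering and releasing.

```bash
python3 -m pendant '0 0.003 0.025 0; 0 0 0.02 0; 0 0 0.015 0; 0 0 0.008 0; 0 0 0.003 0; 0 0 0 0; 0 0 0 0'
python3 -m pendant '0 0 0.0015 0; 0 0 0 0; 0 0 0 0' 0.35; python3 -m pendant '0 0 -0.02 0; 0 0 -0.04 0; 0 0 -0.04 0; 0 0 -0.04 0; 0 0 0 0'
python3 - <<'E'
from h import *
c=seen('wrist',['loose_weight','stored_weight'],'w5.png')
s=ctrl.sense();print(s['time_s'],s['eef_pos'],s['grip_width'],to([525.5,-236,140]))
E
```

```text
time_s: 9.7
eef_pos: [577.8, 222.7, 11.8]
ee_rot: [0.0, 0.166, 0.986, 0.0]
force: [-0.4, -0.4, -0.9]
grip_width: 0.11
grip_force: 68.6
time_s: 10.07
eef_pos: [577.6, 222.7, 9.9]
ee_rot: [0.0, 0.166, 0.986, 0.0]
force: [-0.0, -0.0, -0.5]
grip_width: 0.353
grip_force: 0.0
time_s: 10.7
eef_pos: [578.9, 223.0, 153.2]
ee_rot: [0.003, 0.166, 0.986, 0.001]
force: [0.6, 0.1, 0.5]
grip_width: 0.35
grip_force: 0.0
wrist stored_weight [548.7 158.7  21.7] 0.86 [192. 169.]
10.85 [576.97773456 222.53803054 148.6161483 ] 0.35194766879693556 [-101.2 -450.2    8.9]
```

View pics/w5.png

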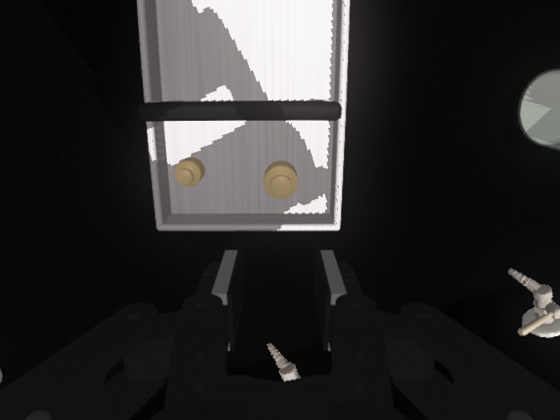

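The loose weight stands upright in bay_a at (280,180), clear of the stored one at (188,171). Next is the large stopper. The fingertips seem to end well above the nominal TCP, so I'll check from the side before closing.

```bash
python3 -m pendant '-0.01 -0.025 0 0; -0.01 -0.045 0 0; -0.01 -0.048 0 0; -0.01 -0.048 0 0; -0.01 -0.048 0 0; -0.01 -0.048 0 0; -0.01 -0.048 0 0; -0.01 -0.048 0 0; -0.01 -0.048 0 0; -0.011 -0.044 0 0' 0.8 40
python3 -m pendant '0 0 0.03 0; 0 0 0.03 0; 0 0 0 0; 0 0 0 0'
python3 - <<'E'
from h import *
seen('wrist',['large_stopper','small_stopper']); s=ctrl.sense(); print(s['time_s'],s['eef_pos'],to([525.5,-236,2]))
E
```

```text
time_s: 12.1
eef_pos: [525.0, -237.0, 148.4]
ee_rot: [-0.001, 0.166, 0.986, 0.001]
force: [1.2, 1.1, 0.8]
grip_width: 0.798
grip_force: 0.0
time_s: 12.6
eef_pos: [526.3, -235.8, 90.4]
ee_rot: [0.0, 0.166, 0.986, -0.0]
force: [-0.6, -0.2, 0.9]
grip_width: 0.801
grip_force: 0.0
wrist large_stopper [ 527.4 -237.9   27.4] 0.59 [276. 206.]
wrist small_stopper [ 508.  -340.8   21.4] 0.94 [126. 224.]
12.75 [ 526.40435088 -235.83672326   90.80928385] [ 1.  -0.4 88.8]
```

```bash
python3 -m pendant '0 -0.001 0.03 0; 0 0 0.03 0; 0 0 0.018 0; 0 0 0.01 0; 0 0 0 0; 0 0 0 0' 0.6
python3 - <<'E'
from h import *
c=cam('side');w=cam('wrist'); p=proj(c,[[526,-237,15]])[0].astype(int); s=ctrl.sense(); print(s['time_s'],s['eef_pos'],s['force'])
A=c['color'][p[1]-40:p[1]+40,p[0]-40:p[0]+40,::-1]; B=w['color'][120:300,170:390,::-1]
b=lambda i:cv2.convertScaleAbs(i,alpha=1.8,beta=10)
cv2.imwrite('pics/c6.png',np.hstack([cv2.resize(b(A),(400,400),interpolation=2),cv2.resize(B,(400,400*180//220*1),interpolation=2) if 0 else cv2.resize(B,(400,400),interpolation=2)]))
E
```

```text
time_s: 13.5
eef_pos: [526.1, -236.9, 2.6]
ee_rot: [0.001, 0.166, 0.986, -0.0]
force: [0.3, 0.1, -0.1]
grip_width: 0.599
grip_force: 0.0
13.6 [ 526.01592772 -236.86224232    2.53198662] [1.35396213 0.4150963  0.00821974]
```

View pics/c6.png

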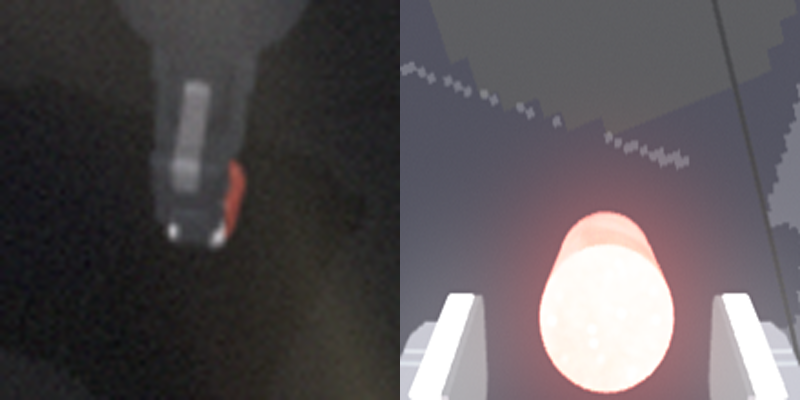

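The side crop puts the near fingertip about 20 mm above the bench. The wrist crop shows the stopper centred between the pads. I'll go about 8 mm lower, then close.

```bash
python3 -m pendant '0 0 0.004 0; 0 0 0.004 0; 0 0 0 0'; python3 -m pendant '0 0 0 0; 0 0 0 0; 0 0 0 0; 0 0 0 0; 0 0 0 0' 0 20
python3 -m pendant '0 0 -0.02 0; 0 0 -0.04 0; 0 0 -0.05 0; 0 0 -0.04 0; 0 0 0 0; 0 0 0 0'
python3 - <<'E'
from h import *
seen('wrist',['large_stopper','small_stopper']);seen('side',['large_stopper']); s=ctrl.sense(); print(s['time_s'],s['eef_pos'],s['grip_width'])
C=np.array([515,218.5]);u=np.array([.9457,-.325]);v=np.array([.325,.9457])
for a,b in ((-58,30),(-58,-30)): t=C+a*u+b*v; print(t,to([*t,140]))
E
```

```text
time_s: 13.98
eef_pos: [525.4, -236.4, -6.7]
ee_rot: [-0.0, 0.166, 0.986, 0.0]
force: [-0.4, 0.5, 0.2]
grip_width: 0.597
grip_force: 0.0
time_s: 14.6
eef_pos: [525.6, -236.7, -6.1]
ee_rot: [0.0, 0.166, 0.986, -0.0]
force: [-1.2, 0.4, 3.2]
grip_width: 0.349
grip_force: 19.9
time_s: 15.35
eef_pos: [525.1, -236.3, 142.5]
ee_rot: [-0.001, 0.166, 0.986, 0.0]
force: [-0.0, -0.2, -0.3]
grip_width: 0.351
grip_force: 19.9
wrist large_stopper [ 526.5 -237.6  174.9] 0.81 [276. 275.]
wrist small_stopper [ 504.2 -343.7   23. ] 0.91 [146. 201.]
side large_stopper [ 531.7 -246.7  161.7] 0.63 [289. 284.]
side large_stopper [ 506.5 -348.4   22.4] 0.35 [285. 375.]
15.6 [ 525.32725986 -236.39687616  142.73498375] 0.34627937093189226
[469.8994 265.721 ] [216.4 456.5   3.3]
[450.3994 208.979 ] [216.3 396.5   3.3]
```

```bash
python3 -m pendant '0.016 0.026 0 0; 0.02 0.044 0 0; 0.02 0.044 0 0; 0.02 0.044 0 0; 0.02 0.044 0 0; 0.02 0.044 0 0; 0.02 0.044 0 0; 0.02 0.044 0 0; 0.02 0.044 0 0; 0.02 0.044 0 0'
python3 -m pendant '0.02 0.029 0 0; 0 0 0.03 0; 0 0 0.03 0; 0 0 0 0; 0 0 0 0'
python3 - <<'E'
from h import *
seen('wrist',['large_stopper','carrier']); s=ctrl.sense(); d=np.array(s['eef_pos'])[:2]-[515,218.5]
print(s['time_s'],s['eef_pos'],s['force'],d@[.9457,-.325],d@[.325,.9457])
E
```

```text
time_s: 16.85
eef_pos: [477.8, 227.8, 143.4]
ee_rot: [-0.0, 0.166, 0.986, -0.0]
force: [0.1, -0.6, -0.1]
grip_width: 0.348
grip_force: 19.9
time_s: 17.48
eef_pos: [469.4, 260.3, 84.7]
ee_rot: [0.001, 0.166, 0.986, 0.0]
force: [0.9, -0.4, 1.1]
grip_width: 0.351
grip_force: 19.9
wrist large_stopper [467.8 261.6 118.1] 0.82 [280. 269.]
wrist carrier [470.5 226.2   7. ] 0.88 [233. 214.]
17.625 [469.40933638 260.35042389  84.83875145] [ 0.2098425  -1.35734804  0.08492206] -56.71647835267785 24.760980197407573
```

```bash
python3 -m pendant '0 0 0.03 0; 0 0 0.025 0; 0 0 0.015 0; 0 0 0.008 0; 0 0 0.004 0; 0 0 0 0; 0 0 0 0'
python3 -m pendant '0 0 0.0005 0; 0 0 0 0; 0 0 0 0' 0.47; python3 -m pendant '0 0 -0.02 0; 0 0 -0.03 0; 0 0 -0.045 0; 0 0 -0.045 0; 0 0 0 0; 0 0 0 0'
python3 - <<'E'
from h import *
c=seen('wrist',['large_stopper','loose_weight','stored_weight'],'w7.png'); s=ctrl.sense()
print(s['time_s'],s['eef_pos'],to([506,-346,140]))
E
```

```text
time_s: 18.5
eef_pos: [469.1, 260.3, 2.2]
ee_rot: [0.0, 0.166, 0.986, 0.0]
force: [-0.5, 0.5, -0.3]
grip_width: 0.354
grip_force: 19.9
time_s: 18.88
eef_pos: [468.8, 260.2, 1.2]
ee_rot: [0.0, 0.166, 0.986, 0.0]
force: [-0.3, 0.5, -0.3]
grip_width: 0.471
grip_force: 0.0
time_s: 19.62
eef_pos: [468.3, 260.1, 140.4]
ee_rot: [-0.001, 0.166, 0.986, -0.0]
force: [-0.6, 0.7, 0.3]
grip_width: 0.475
grip_force: 0.0
wrist large_stopper [470.8 259.8  30.6] 0.85 [279. 189.]
wrist loose_weight [570.4 226.   30.5] 0.79 [280. 307.]
wrist stored_weight [584.  441.2  35.6] 0.35 [528. 246.]
19.825 [468.35359265 260.05521994 140.13433252] [-2.336e+02 -5.605e+02  4.000e-01]
```

```bash
python3 -m pendant '-0.012 -0.03 0 0; -0.018 -0.045 0 0; -0.018 -0.045 0 0; -0.018 -0.045 0 0; -0.018 -0.045 0 0; -0.018 -0.045 0 0; -0.018 -0.045 0 0; -0.018 -0.045 0 0; -0.018 -0.045 0 0; -0.018 -0.045 0 0' 0.7
python3 -m pendant '-0.02 -0.045 0 0; -0.02 -0.045 0 0; -0.02 -0.035 0 0; 0 0 0.03 0; 0 0 0.03 0; 0 0 0 0; 0 0 0 0'
python3 - <<'E'
from h import *
c=seen('wrist',['small_stopper'],'w8.png'); s=ctrl.sense()
print(s['time_s'],s['eef_pos'],to([506,-346,0]))
E
```

```text
time_s: 21.08
eef_pos: [490.8, -209.3, 140.6]
ee_rot: [-0.0, 0.166, 0.986, 0.0]
force: [1.1, -0.3, -0.3]
grip_width: 0.697
grip_force: 0.0
time_s: 21.95
eef_pos: [507.4, -345.8, 82.3]
ee_rot: [0.001, 0.166, 0.986, -0.0]
force: [0.3, 0.9, 0.9]
grip_width: 0.7
grip_force: 0.0
wrist small_stopper [ 503.7 -347.3   21.6] 0.73 [274. 200.]
22.05 [ 507.56016776 -345.92575159   82.64872317] [ 1.6 -0.5 82.6]
```

```bash
python3 -m pendant '0.001 -0.001 0.03 0; 0.001 0 0.025 0; 0 0 0.018 0; 0 0 0.01 0; 0 0 0.006 0; 0 0 0 0; 0 0 0 0' 0.6
python3 -m pendant '0 0 0 0; 0 0 0 0; 0 0 0 0; 0 0 0 0; 0 0 0 0' 0 20
python3 -m pendant '0 0 -0.02 0; 0 0 -0.04 0; 0 0 -0.05 0; 0 0 -0.036 0; 0 0 0 0; 0 0 0 0'
python3 - <<'E'
from h import *
seen('wrist',['small_stopper']); s=ctrl.sense(); print(s['time_s'],s['eef_pos'],s['grip_width'])
t=np.array([515,218.5])-58*np.array([.9457,-.325])-28*np.array([.325,.9457]); print(t,to([*t,140]))
E
```

```text
time_s: 22.92
eef_pos: [505.1, -346.1, -7.1]
ee_rot: [0.0, 0.166, 0.986, -0.0]
force: [-0.3, 0.5, 0.1]
grip_width: 0.602
grip_force: 0.0
time_s: 23.55
eef_pos: [505.0, -346.0, -7.4]
ee_rot: [0.0, 0.166, 0.986, -0.0]
force: [-1.7, 0.3, 5.7]
grip_width: 0.259
grip_force: 19.8
time_s: 24.3
eef_pos: [504.3, -345.4, 136.9]
ee_rot: [-0.001, 0.166, 0.986, 0.001]
force: [-0.4, -0.2, -0.6]
grip_width: 0.262
grip_force: 19.6
wrist small_stopper [ 503.  -343.6  166.8] 0.62 [281. 265.]
24.4 [ 504.28835118 -345.34208486  136.59693833] 0.26229659794919763
[451.0494 210.8704] [232.  508.3  -2.2]
```

Holding the small stopper; carry it to bay_b at carrier (-58,-28).

```bash
python3 -m pendant '0.012 0.026 0 0; 0.02 0.044 0 0; 0.02 0.044 0 0; 0.02 0.044 0 0; 0.02 0.044 0 0; 0.02 0.044 0 0; 0.02 0.044 0 0; 0.02 0.044 0 0; 0.02 0.044 0 0; 0.02 0.044 0 0'
python3 -m pendant '0.02 0.044 0 0; 0.02 0.043 0 0; 0 0 0.025 0; 0 0 0.03 0; 0 0 0 0; 0 0 0 0'
python3 - <<'E'
from h import *
seen('wrist',['small_stopper','carrier']); s=ctrl.sense(); d=np.array(s['eef_pos'])[:2]-[515,218.5]
print(s['time_s'],s['eef_pos'],s['grip_width'],d@[.9457,-.325],d@[.325,.9457])
E
```

```text
time_s: 25.65
eef_pos: [460.4, 117.3, 137.4]
ee_rot: [-0.001, 0.166, 0.986, -0.0]
force: [0.8, -0.2, -0.4]
grip_width: 0.262
grip_force: 19.6
time_s: 26.4
eef_pos: [452.2, 211.1, 83.9]
ee_rot: [0.0, 0.166, 0.986, 0.0]
force: [-0.5, -0.9, -0.0]
grip_width: 0.26
grip_force: 19.7
wrist small_stopper [451.8 212.  110.7] 0.89 [280. 264.]
wrist carrier [475.6 234.1   7.9] 0.84 [320. 218.]
26.55 [452.34284005 211.09682686  84.13759801] 0.2627296741275257 -56.84884489403839 -27.36475782304382
```

```bash
python3 -m pendant '0 0 0.03 0; 0 0 0.025 0; 0 0 0.015 0; 0 0 0.008 0; 0 0 0.004 0; 0 0 0 0; 0 0 0 0'
python3 -m pendant '0 0 0 0; 0 0 0 0; 0 0 0 0' 0.4; python3 -m pendant '0 0 -0.02 0; 0 0 -0.03 0; 0 0 -0.045 0; 0 0 -0.045 0; 0.03 0 0 0; 0.03 0 0 0; 0 0 0 0; 0 0 0 0'
python3 - <<'E'
from h import *
c=seen('wrist',['large_stopper','small_stopper','loose_weight'],'w9.png'); s=ctrl.sense()
print(s['time_s'],s['eef_pos'],s['joints'],to([515,218.5,140]))
E
```

```text
time_s: 27.42
eef_pos: [452.1, 211.2, 1.7]
ee_rot: [0.0, 0.166, 0.986, 0.0]
force: [-0.5, -0.3, -0.6]
grip_width: 0.256
grip_force: 19.7
time_s: 27.8
eef_pos: [451.8, 211.1, 1.3]
ee_rot: [0.0, 0.166, 0.986, 0.0]
force: [-0.2, 0.8, 0.2]
grip_width: 0.401
grip_force: 0.0
time_s: 28.8
eef_pos: [395.7, 230.6, 141.3]
ee_rot: [0.0, 0.166, 0.986, 0.0]
force: [0.3, -0.1, -0.2]
grip_width: 0.4
grip_force: 0.0
wrist large_stopper [460.9 262.   33.3] 0.76 [341. 247.]
wrist small_stopper [451.6 213.7  31.9] 0.81 [281. 255.]
wrist loose_weight [570.  220.8  29.7] 0.67 [330. 361.]
29.0 [395.60411747 230.42602274 141.06854718] [ 2.70623960e-01  2.27170543e-01  1.77884808e+00 -7.13376225e-05
  1.13572945e+00 -9.66722464e-01] [-116.7   27.8    1.1]
```

View pics/w9.png

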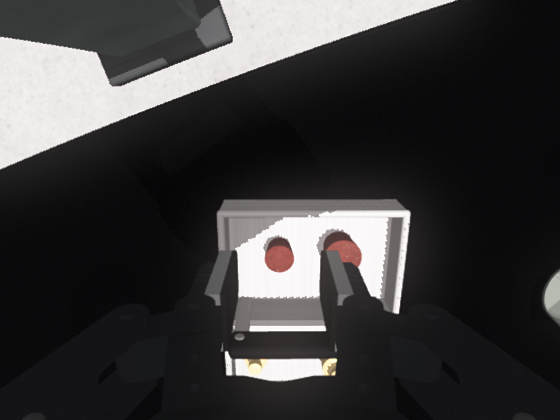

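Both stoppers stand in bay_b, at (280,254) and (342,250), with the two weights behind at rows ~365. Go over the handle, turn a quarter and look.

```bash
python3 -m pendant '-0.03 0.007 0 0; -0.04 0.01 0 0; -0.047 0.011 0 0; 0 0 0 0.174; 0 0 0 0.174; 0 0 0 0.174; 0 0 0 0.174; 0 0 0 0.174; 0 0 0 0.174; 0 0 0 0.174' 0.6
python3 -m pendant '0 0 0 0.174; 0 0 0 0.178; 0 0 0 0; 0 0 0.03 0; 0 0 0 0; 0 0 0 0'
python3 - <<'E'
from h import *
c=seen('wrist',['grip','carrier','loose_weight','stored_weight','large_stopper','small_stopper'],'w10.png'); s=ctrl.sense()
r=R(); print(s['time_s'],s['eef_pos'],s['joints'],np.arctan2(r[1,1],r[0,1]),to([515,218.5,40]))
# dark bar rows: project expected ends
u=np.array([.9457,-.325]);v=np.array([.325,.9457])
for b in (-66,66):
  for a in (-6,6): print(proj(c,[[*(np.array([515,218.5])+a*u+b*v),82]])[0].round())
E
```

```text
time_s: 30.25
eef_pos: [515.1, 218.7, 140.9]
ee_rot: [-0.0, 0.702, 0.712, -0.0]
force: [0.5, 0.0, -1.0]
grip_width: 0.6
grip_force: 0.0
time_s: 31.0
eef_pos: [515.3, 218.9, 112.1]
ee_rot: [0.0, 0.814, 0.581, 0.0]
force: [0.0, 0.4, 0.7]
grip_width: 0.598
grip_force: 0.0
wrist grip [517.1 226.3   5.6] 0.72 [277. 178.]
wrist carrier [518.5 225.9   6. ] 0.66 [279. 178.]
wrist loose_weight [576.  228.7  27.7] 0.69 [357. 155.]
wrist stored_weight [548.8 164.1  26.4] 0.74 [344. 248.]
wrist large_stopper [470.  258.9  29.9] 0.84 [197. 164.]
wrist small_stopper [455.2 214.8  31. ] 0.95 [201. 228.]
31.35 [514.9523153  218.94334939 111.53778807] [1.92648581e-01 4.71003795e-01 1.51483367e+00 2.66306387e-06
 1.15521481e+00 5.24385504e-01] -0.33173806101561387 [-0.4  0.2 71.5]
[268. 321.]
[287. 321.]
[266. 104.]
[289. 104.]
```

```bash
python3 -m pendant '0 0 0.03 0; 0 0 0.025 0; 0 0 0.017 0; 0 0 0 0; 0 0 0 0' 0.4 60
python3 - <<'E'
from h import *
s=ctrl.sense(); print(s['time_s'],s['eef_pos'],s['force'],s['grip_width'])
c=cam('side');w=cam('wrist'); p=proj(c,[[515,218.5,60]])[0].astype(int); print(p)
for z in (40,58,70,82): print(z,proj(c,[[515+.325*-66,218.5-.9457*66,z],[515,218.5,z]]).round(1).tolist(), 'wr',proj(w,[[515-21,218.5-62,z],[515-3.6,218.5-10.4,z],[515+3.6,218.5+10.4,z]]).round().tolist())
A=c['color'][p[1]-40:p[1]+40,p[0]-40:p[0]+40,::-1]; B=w['color'][90:350,150:410,::-1]
b=lambda i:cv2.convertScaleAbs(i,alpha=2,beta=15)
cv2.imwrite('pics/c11.png',np.hstack([cv2.resize(b(A),(400,400),interpolation=2),cv2.resize(b(B),(400,400),interpolation=2)]))
E
```

```text
time_s: 31.98
eef_pos: [515.4, 219.1, 40.1]
ee_rot: [0.0, 0.814, 0.581, 0.001]
force: [0.7, -0.9, -0.0]
grip_width: 0.401
grip_force: 0.0
31.975 [515.43267352 219.05467049  40.11807988] [ 0.74707205 -0.85933356 -0.00186422] 0.40064584920583796
[250 180]
40 [[246.2, 200.5], [250.9, 186.1]] wr [[278.0, 352.0], [277.0, 264.0], [277.0, 223.0]]
58 [[245.9, 195.5], [250.7, 181.2]] wr [[278.0, 375.0], [277.0, 281.0], [277.0, 237.0]]
70 [[245.6, 192.0], [250.5, 177.8]] wr [[278.0, 393.0], [277.0, 295.0], [277.0, 248.0]]
82 [[245.4, 188.6], [250.4, 174.4]] wr [[278.0, 413.0], [277.0, 311.0], [277.0, 261.0]]
```

View pics/c11.png

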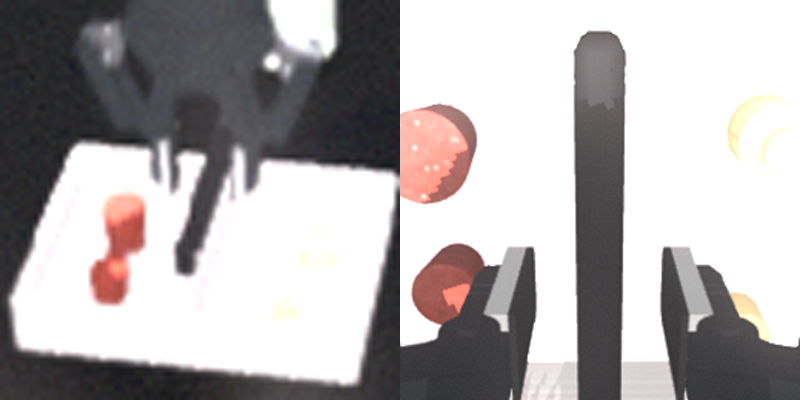

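The side crop shows the fingers straddling the black handle. The wrist crop puts the tips about 72 mm above the bench with the bar centred, so I'll lower 17 mm to cover the bar fully, then close hard.

```bash
python3 -m pendant '0 0 0.009 0; 0 0 0.008 0; 0 0 0 0; 0 0 0 0'
python3 -m pendant '0 0 0 0; 0 0 0 0; 0 0 0 0; 0 0 0 0; 0 0 0 0; 0 0 0 0' 0 115
python3 -m pendant '0 0 -0.002 0; 0 0 -0.003 0; 0 0 -0.005 0; 0 0 -0.005 0; 0 0 -0.005 0; 0 0 0 0; 0 0 0 0'
python3 - <<'E'
from h import *
s=ctrl.sense(); print(s['wrist_torque'])
c=seen('wrist',['loose_weight','stored_weight','large_stopper','small_stopper'])
c=cam('side')
E
```

```text
time_s: 32.58
eef_pos: [514.9, 218.9, 22.2]
ee_rot: [0.0, 0.814, 0.581, 0.0]
force: [0.4, -0.5, -0.1]
grip_width: 0.401
grip_force: 0.0
time_s: 33.33
eef_pos: [515.1, 219.0, 22.7]
ee_rot: [0.0, 0.814, 0.581, 0.0]
force: [-1.0, -0.4, 6.0]
grip_width: 0.122
grip_force: 112.9
time_s: 34.2
eef_pos: [514.7, 218.9, 42.1]
ee_rot: [-0.0, 0.814, 0.581, -0.0]
force: [0.4, -0.2, -8.6]
grip_width: 0.117
grip_force: 112.1
[0.04887019 0.13094288 0.07944897]
wrist loose_weight [575.5 231.7  49.8] 0.88 [395. 184.]
wrist stored_weight [545.8 166.9  30.6] 0.75 [361. 298.]
wrist large_stopper [474.7 259.3  48.7] 0.85 [167. 197.]
wrist small_stopper [457.7 219.1  47.4] 0.66 [170. 280.]
wrist small_stopper [529.5 239.9  25.3] 0.23 [292. 186.]
```

Weight matches (8.6 N), and the contents on both sides rose equally, so it hangs level. Lift the rest.

```bash
python3 -m pendant '0 0 -0.005 0; 0 0 -0.01 0; 0 0 -0.012 0; 0 0 -0.012 0; 0 0 -0.012 0; 0 0 -0.012 0; 0 0 -0.01 0; 0 0 -0.006 0; 0 0 -0.003 0; 0 0 0 0'
python3 - <<'E'
from h import *
s=ctrl.sense(); print(s['eef_pos'],s['force'],s['wrist_torque'],s['grip_width'])
seen('wrist',['loose_weight','stored_weight','large_stopper','small_stopper'])
c=cam('side','s12.png'); g=c['color'].min(2); m=np.zeros_like(g); m[90:240,180:330]=g[90:240,180:330]>90
m=cv2.morphologyEx(m,cv2.MORPH_OPEN,np.ones((3,3)))
n,l,st,_=cv2.connectedComponentsWithStats(m,connectivity=8); k=1+st[1:,4].argmax(); q=np.argwhere(l==k)[:,::-1]
u=np.array([.9457,-.325]);v=np.array([.325,.9457])
print('sil',[q[np.argmax(q@np.array(d))].tolist() for d in ((-1,1),(1,1),(1,-1),(-1,-1))])
for h in (90,100,110): print(h,[proj(c,[[*(np.array([515,218.5])+a*u+b*v),h+z]])[0].round().tolist() for a,b,z in ((-98,-75,0),(98,-75,0),(98,75,39),(-98,75,39))])
E
```

```text
time_s: 35.75
eef_pos: [514.8, 218.9, 124.1]
ee_rot: [-0.0, 0.814, 0.581, -0.0]
force: [1.0, 0.0, -8.2]
grip_width: 0.121
grip_force: 112.3
[514.77192111 218.90856576 124.1284571 ] [ 9.77948417e-01  3.63613505e-03 -8.18722429e+00] [0.09946469 0.09077482 0.05122968] 0.12089687386127733
wrist loose_weight [574.6 232.2 128. ] 0.83 [390. 181.]
wrist stored_weight [546.6 165.1 114. ] 0.88 [363. 302.]
wrist stored_weight [527.2 242.2 108.7] 0.37 [286. 184.]
wrist large_stopper [471.2 260.2 130.4] 0.95 [160. 198.]
wrist small_stopper [457.3 216.2 131.2] 0.64 [171. 287.]
sil [[209, 180], [281, 186], [282, 90], [222, 140]]
90 [[209.0, 185.0], [281.0, 192.0], [288.0, 149.0], [222.0, 143.0]]
100 [[209.0, 182.0], [281.0, 189.0], [289.0, 146.0], [222.0, 140.0]]
110 [[208.0, 179.0], [281.0, 186.0], [289.0, 143.0], [221.0, 137.0]]
```

The silhouette matches a level carrier about 102 mm up. Hold for more than 3 s, check, and hand in.

```bash
for i in 1 2 3; do python3 -m pendant '0 0 0 0; 0 0 0 0; 0 0 0 0; 0 0 0 0; 0 0 0 0; 0 0 0 0; 0 0 0 0; 0 0 0 0; 0 0 0 0; 0 0 0 0' | tr '\n' ' '; echo; done
python3 - <<'E'
from h import *
seen('wrist',['loose_weight','large_stopper','small_stopper'])
print(ctrl.sense()['time_s'],ctrl.finish_job())
E
```

```text
time_s: 37.3 eef_pos: [514.8, 218.9, 124.2] ee_rot: [0.0, 0.814, 0.581, -0.0] force: [0.1, 0.2, -7.2] grip_width: 0.117 grip_force: 112.3 
time_s: 38.55 eef_pos: [514.8, 218.9, 124.2] ee_rot: [-0.0, 0.814, 0.581, -0.0] force: [-0.0, -1.1, -8.4] grip_width: 0.122 grip_force: 112.3 
time_s: 39.8 eef_pos: [514.8, 218.9, 124.2] ee_rot: [0.0, 0.814, 0.581, 0.0] force: [-0.2, 0.4, -7.9] grip_width: 0.117 grip_force: 112.3 
wrist loose_weight [573.5 227.8 131.9] 0.9 [393. 193.]
wrist large_stopper [471.8 257.9 132.7] 0.72 [161. 203.]
wrist small_stopper [456.7 215.5 128.3] 0.92 [172. 286.]
the job is handed in; nothing more can be done
40.0 None
```

The loose weight is in the bay with the stored one and both stoppers are in the other; the carrier was lifted about 10 cm, measured level, held still for over 3 s and handed in while still held up, at 40 s of the 72 s allowed.

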